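# Shim out the gap in the packing jig

## Task

First fold the jig's clear cover up until it stands upright. Then add blue shims from the rack, upright and side by side, to the one already standing in the gap between jaw and stop, no more than needed, until the jaw, pushed at its red plate, bears on the stack and clamps it against the stop before it runs out of travel; leave the other shims in the rack and the things around alone. Finish while still pushing the red plate with the fingers, holding the stack clamped against the jaw's spring: do not let go.

Things in the scene. Friction and masses are not known exactly. Their poses are not given: they have to be found in the camera images.
- jig: bare aluminium jig base plate, 130 (its x) x 260 (its y) x 20 mm thick, fixed to the table; origin on the table under the middle of the gap region: plate spans y -145..+115 mm, its top is at z = 20 mm. On it stand, in order along its +y: red push plate and steel jaw (slides), the gap, the dark stop block, the hinge of the cover
- jaw (a joint): travel of the jaw along the jig's +y towards the stop (m): 0 = open, 0.028 = end of travel. A spring pushes it back with about 3 N at 0, 5 N at 0.028, so it springs open when let go. Standing on the base top: steel face plate (70 wide in x, 14 thick, 40 high), behind it a 30 mm wide rib and a red push plate (60 wide, 12 thick, 42 high)
- jaw_face (a point): middle of the jaw's face that looks along the jig's +y into the gap, 20 mm above the base top; axes as the jig's; moves with the jaw
- jaw_push (a point): middle of the back (-y) face of the red push plate, 56 mm behind the jaw's face, 30 mm above the base top (the plate reaches 42 mm): push here along the jig's +y; moves with the jaw
- stop_face (a point): middle of the face of the dark steel stop block (80 wide in x, 22 thick, 40 high on the base top) that looks along the jig's -y into the gap, 20 mm above the base top; axes as the jig's. The stop is bolted in a different place each time: the gap between the faces is 48 to 72 mm with the jaw open, so 20 to 44 mm at the end of the jaw's travel
- cover (a joint): angle (rad) of the clear, yellow-edged cover plate: 0 = lying level over the gap, 1.57 = upright, 2.4 = its limit, leaning far back. Its stiff hinge (0.15 N m) stays where it is left. Starts half open, 0.6 to 0.95
- cover_hinge (a point): middle of the cover's hinge pin, 102 mm along the jig's +y and 75 mm above the table; the pin runs along the jig's x. Cover plate 100 (x) x 130 x 4 mm, from the pin towards the jig's -y and up; it weighs 120 g
- cover_edge (a point): middle of the cover's free edge, 130 mm from the hinge pin
- rack: grey and black fixed shim rack, 85 (x) x 180 (y) x 35 mm high, four slots 40 mm apart along its y (19 mm wide, 64 mm long in x, floor 8 mm above the table) three of them hold one upright shim each, the one at its -y end is empty; origin under its centre
- shim0: blue T-shaped metal shim, upright: body 60 (its x) x 16 thick (its y) x 45 mm high, on top of it a central grip tab 24 (x) x 8 x 35 mm, so 80 mm high in all; about 150 g; origin at the centre of its underside, z up; this one stands in the gap, about 2 mm from the stop, and stays in the stack; all four shims are alike
- shim1: blue T-shaped metal shim, upright: body 60 (its x) x 16 thick (its y) x 45 mm high, on top of it a central grip tab 24 (x) x 8 x 35 mm, so 80 mm high in all; about 150 g; origin at the centre of its underside, z up
- shim2: blue T-shaped metal shim, upright: body 60 (its x) x 16 thick (its y) x 45 mm high, on top of it a central grip tab 24 (x) x 8 x 35 mm, so 80 mm high in all; about 150 g; origin at the centre of its underside, z up
- shim3: blue T-shaped metal shim, upright: body 60 (its x) x 16 thick (its y) x 45 mm high, on top of it a central grip tab 24 (x) x 8 x 35 mm, so 80 mm high in all; about 150 g; origin at the centre of its underside, z up
- scanner: black and grey handheld barcode scanner lying on the table, 175 x 60 x 34 mm; bystander
- driver: black lamp driver housing with a paper label, 70 x 170 x 30 mm; bystander
- jar: jar, 64 mm wide, 85 mm high; bystander
- screwdriver: screwdriver lying on the table; bystander
- carton: small brown cardboard box, 140 x 100 x 80 mm; bystander
- oiler: small bottle with a red cap, 48 mm wide, 110 mm high; bystander
There are look-alikes about, which are no part of the job. Leave any green or pink look-alike of the shim3 alone.

How it is judged:
On the way:
1. the cover has been folded upright while every shim is still where it was (value of joint cover between 1.37 and 1.77 rad and distance of each of shim0, shim1, shim2, shim3 from where it was at the start of the episode below 0.02 m), for 0.2 s.
At the end, for the whole second after the job is handed in: Cover at 1.57 +/- 0.2 rad; shim0 and every added shim standing in the gap (upright within 8 deg, within 25 mm of mid-width), others in their slots (20 mm); jaw and stop each press a shim with over 2.5 N; jaw still and at 0.010 m or more (no needless shim); fingers push the jaw with over 4 N (value of joint cover between 1.37 and 1.77 rad and (contact force between jaw and shim0 above 2.5 N or contact force between jaw and shim1 above 2.5 N or contact force between jaw and shim2 above 2.5 N or contact force between jaw and shim3 above 2.5 N) and (contact force between stop and shim0 above 2.5 N or contact force between stop and shim1 above 2.5 N or contact force between stop and shim2 above 2.5 N or contact force between stop and shim3 above 2.5 N) and contact force between the fingers and jaw above 4 N and value of joint jaw above 0.01 m and velocity of joint jaw between -0.004 and 0.004 m/s and z of shim0 in the frame of jig between 0.015 and 0.027 m and x of shim0 in the frame of jig between -0.025 and 0.025 m and y of shim0 in the frame of stop_face below 0 m and y of shim0 in the frame of jaw_face above 0 m and angle between shim0's own z axis and vertical below 0.14 rad and (distance of shim1 from where it was at the start of the episode below 0.02 m or (z of shim1 in the frame of jig between 0.015 and 0.027 m and x of shim1 in the frame of jig between -0.025 and 0.025 m and y of shim1 in the frame of stop_face below 0 m and y of shim1 in the frame of jaw_face above 0 m and angle between shim1's own z axis and vertical below 0.14 rad)) and (distance of shim2 from where it was at the start of the episode below 0.02 m or (z of shim2 in the frame of jig between 0.015 and 0.027 m and x of shim2 in the frame of jig between -0.025 and 0.025 m and y of shim2 in the frame of stop_face below 0 m and y of shim2 in the frame of jaw_face above 0 m and angle between shim2's own z axis and vertical below 0.14 rad)) and (distance of shim3 from where it was at the start of the episode below 0.02 m or (z of shim3 in the frame of jig between 0.015 and 0.027 m and x of shim3 in the frame of jig between -0.025 and 0.025 m and y of shim3 in the frame of stop_face below 0 m and y of shim3 in the frame of jaw_face above 0 m and angle between shim3's own z axis and vertical below 0.14 rad))); the arm keeps its last pose, push and grip.
It fails at once if a bystander on the table is moved by more than 30 mm (distance of any of scanner, driver, jar, screwdriver, carton, oiler from where it was at the start of the episode above 0.03 m).
It also fails if it takes over 72 s, if anything falls off the work surface, if the arm or the gripper's body presses on something with over 40 N, if the wrist force passes 120 N, or if a joint passes its speed limit or range.

## Robot

A 6-joint arm with a two-finger parallel gripper is mounted at the origin on the work surface. World frame = base frame: x ahead of the robot, y to its left, z up, the work surface at z = 0. Lengths are in m, angles in rad, forces in N, time in s.
With the tool pointing down it reaches from about 0.35 to 0.725 m from the base axis. Payload 6 kg.
Tool frame: the origin (TCP) lies midway between the tips of the shut fingers; the grasp point (between the pads) lies 19 mm behind it; z points along the fingers, y is the line along which they close (so a half turn about z gives the same grasp; the last joint's range is limited). The gripper opens to 85 mm and grips with 20 to 120 N. Pads are 22 mm wide; open, the fingers measure 114 mm over their backs; the gripper's body (76 mm by 85 mm) begins 54 mm behind the grasp point. The pads swing forward as they close: fully open they stand 13 mm farther back than shut.
Start: joints at [-0.865, 0.04, 0.085, 0, -1.615, -0.334], TCP at [0.218, -0.559, 0.231] pointing down, gripper open.
Joint ranges: [-2.56, 2.56], [-1.29, 2.01], [-1.08, 1.49], [-3.29, 1.98], [-2.81, -0.18], [-2.99, 2.99]. Speed limits (rad/s): [2.57, 2.57, 3.01, 3.14, 3.14, 3.14].

## Interface

Orientations are given as a rotation vector (axis times angle).
In Python, from rig import bot, get_image, camera_params, search_frame gives the robot as it stands.
- The arm moves only by the tool play_rows, never from a script. Its argument "deltas" is a list of rows, each an object of numbers: "claw": the closure, from 0 (fully open) to 1 (shut); "tx", "ty", "tz": the shift along the tool's x, y, z in mm; "wx", "wy", "wz": the turn, a rotation vector about the tool's x, y, z in degrees. In form: [{"claw": .., "tx": .., "ty": .., "tz": .., "wx": .., "wy": .., "wz": ..}, ...]. A call has 1 to 20 rows; each row is the pose to reach, as a shift and turn from the pose commanded when the call began, along the tool's axes at that moment; what a row does not reach only later rows make up. A row lasts 1/10 s, in which the tool goes at most 50 mm and 8.59 degrees, less where a joint would pass 70% of its speed; a pose out of reach is approached as far as the arm can. A call with a gripper value outside its range is refused whole. The fingers move at their own pace and stop on an object; the grip force is fixed at half the most. Time passes only in rows, so rows that repeat a pose let the fingers close. It gives the time, the measured TCP pose, the force, the opening and the grip force at its end, in the units of the state.
- bot.get_state(): the state, without advancing time (a new reading comes with each control period).
- get_image(name): name is "side" or "top" or "wrist"; returns the picture (384x512x3 uint8, blue, green, red); there is no depth.
- camera_params(name): a dict with "mtx" (3x3 intrinsics, pixels), "k1" (the pictures are not rectified: a ray, as slopes to the right and down, at radius r is drawn at 1 + k1 r^2 times it, then the intrinsics apply), "eye" and "rotation" of the camera in the world; the wrist camera has in their place "tool_from_camera" (4x4, takes a point from camera to tool coordinates, whose origin is the TCP and whose axes are the flange's). Camera axes: x right, y up, looking along -z (the intrinsics and any distortion apply to the point x, -y, -z); pixel columns grow to the right and rows downward; lengths in m; the calibration is good to about 2 mm. A picture is of the moment at which its call begins: read the wrist's pose just before it. camera_params takes no time and is no camera call.
- bot.hand_in(): hands the job in; it is judged then, once.
Trained networks look in the newest picture that a camera, given by its name, has taken for a name from the list of things; names that differ only in an ending like _2 or _b are one class to them, and where a whole thing is asked for, a point or a joint stands for the part that bears it (a point fixed in the world has none). Each returns a list of dicts, best first, with "p" (0 to 1); they miss things now and then, are a little off and sometimes report something else, mostly with a low value. They report only what shows in the picture. A call takes as long as a camera call. They do not tell look-alikes from the thing itself.
- search_frame(camera, query): "point" ([column, row] as shares, 0 to 1, of the picture: columns of its width, rows of its height, amid what is visible of it).
The state is a dict: "time_s": time; "joint_pos": joint angles; "qvel": joint speeds; "joint_efforts": joint torques, N m; "tcp_pos": TCP position; "orientation": TCP orientation; "force": force on the tool from outside, world axes, zero at the start; "wrist_torque": the same for the moment, N m; "gripper_width": finger opening in m; "finger_force": force on a finger pad.
Only numpy, scipy, OpenCV 4.12 (cv2) and the standard library are available. Lean on these libraries where they do the work, as an engineer would, in place of code of your own. Each camera call takes 0.05 s, during which the arm holds its last target. There are 200 camera calls.

## Working session

There is one attempt and no reset: what is moved stays moved. The work goes in short steps, Python scripts to look and compute and a tool call to move; the robot and the scene stay as the last step left them, time stands still between calls to the robot, and variables do not carry over. Pictures are saved under pics/ and viewed, at most 11 in all, crops included, and the job is handed in when it is done.

Besides the shell and the picture viewer there is one more tool, called after ">>>" as name(argument=value, ...) on one line, values as JSON. play_rows: Moves the arm, as the interface text tells. Its arguments: {"type":"object","properties":{"deltas":{"type":"array"}},"required":["deltas"]}

```bash
mkdir -p pics; ls; cat > h.py <<'E'
import numpy as np, cv2
from scipy.spatial.transform import Rotation as R
from rig import bot, get_image, camera_params, search_frame
def cam(n,st=None):
    p=camera_params(n)
    if 'eye' in p: return np.array(p['mtx']),p['k1'],np.array(p['eye']),np.array(p['rotation'])
    st=st or bot.get_state()
    T=np.array(p['tool_from_camera']); Rt=R.from_rotvec(st['orientation']).as_matrix()
    return np.array(p['mtx']),p['k1'],np.array(st['tcp_pos'])+Rt@T[:3,3],Rt@T[:3,:3]
def ray(c,px):
    K,k1,e,Rm=c
    d=np.array([(px[0]-K[0,2])/K[0,0],(px[1]-K[1,2])/K[1,1]]); u=d.copy()
    for _ in range(20): u=d/(1+k1*(u@u))
    v=Rm@np.array([u[0],-u[1],-1]); return e,v/np.linalg.norm(v)
def atz(c,px,z):
    e,v=ray(c,px); return e+v*(z-e[2])/v[2]
def proj(c,P):
    K,k1,e,Rm=c
    q=(np.atleast_2d(P)-e)@Rm; u=np.c_[q[:,0],-q[:,1]]/-q[:,2:]; u=u*(1+k1*(u**2).sum(1,keepdims=True))
    return u@K[:2,:2].T+K[:2,2]
def tri(cs,pxs):
    A=np.zeros((3,3));b=np.zeros(3)
    for c,p in zip(cs,pxs):
        e,v=ray(c,p);M=np.eye(3)-np.outer(v,v);A+=M;b+=M@e
    return np.linalg.solve(A,b)
E
python3 - <<'E'
from h import *
for n in ['side','top']:
    im=get_image(n); cv2.imwrite(f'pics/{n}0.png',cv2.resize(im,(800,600),interpolation=cv2.INTER_CUBIC)); cv2.imwrite(f'pics/{n}0raw.png',im)
    print(n,camera_params(n))
    for q in ['jig','jaw','jaw_push','stop_face','cover','cover_edge','rack','shim1']:
        print(q,[(np.round(np.array(d['point'])*[800,600]).tolist(),round(d['p'],2)) for d in search_frame(n,q)[:7]])
print(bot.get_state())
E
```

```text
pics
side {'mtx': array([[379.25526912,   0.        , 253.00196012],
       [  0.        , 379.25526912, 195.10140838],
       [  0.        ,   0.        ,   1.        ]]), 'k1': -0.01169928693929358, 'eye': array([0.11088318, 0.50673826, 0.82949429]), 'rotation': array([ 0.34481242, -0.82756647, -2.22254853])}
jig [([374.0, 344.0], 0.97)]
jaw [([418.0, 326.0], 0.67), ([554.0, 248.0], 0.34)]
jaw_push [([420.0, 329.0], 0.98)]
stop_face [([380.0, 361.0], 0.44)]
cover [([355.0, 332.0], 0.69), ([554.0, 243.0], 0.43)]
cover_edge [([363.0, 327.0], 0.61), ([279.0, 522.0], 0.45)]
rack [([542.0, 272.0], 0.63)]
shim1 [([519.0, 329.0], 0.88), ([530.0, 267.0], 0.66), ([488.0, 176.0], 0.61), ([609.0, 288.0], 0.58), ([418.0, 323.0], 0.57), ([464.0, 255.0], 0.55), ([555.0, 244.0], 0.53)]
top {'mtx': array([[363.65274559,   0.        , 260.80839432],
       [  0.        , 363.65274559, 189.45281789],
       [  0.        ,   0.        ,   1.        ]]), 'k1': -0.006239946188487433, 'eye': array([0.46855418, 0.03493269, 1.10842849]), 'rotation': array([ 0.09131288, -0.07418033, -1.56252049])}
jig [([3
[... 386 characters left out ...]
.45)]
{'time_s': 0.9, 'joint_pos': array([-8.65327168e-01,  4.01716356e-02,  8.48038878e-02, -6.49263899e-06,
       -1.61550004e+00, -3.33695194e-01]), 'qvel': array([-0.00046701, -0.00182044,  0.00012002,  0.00098267,  0.00075403,
       -0.00080114]), 'joint_efforts': array([-2.11669480e-04, -3.67921078e+01,  3.47440588e+01,  6.93297431e+00,
       -8.13053230e-04, -2.65119553e-05]), 'tcp_pos': array([ 0.21796893, -0.55898228,  0.23127815]), 'orientation': array([ 5.80618769e-01, -3.08744209e+00, -1.02491014e-04]), 'force': array([0.14840127, 0.52068744, 1.19538211]), 'wrist_torque': array([ 0.04029375, -0.03228022,  0.00908792]), 'finger_force': 0.0, 'gripper_width': 0.08547813521471326}
```

View pics/side0.png

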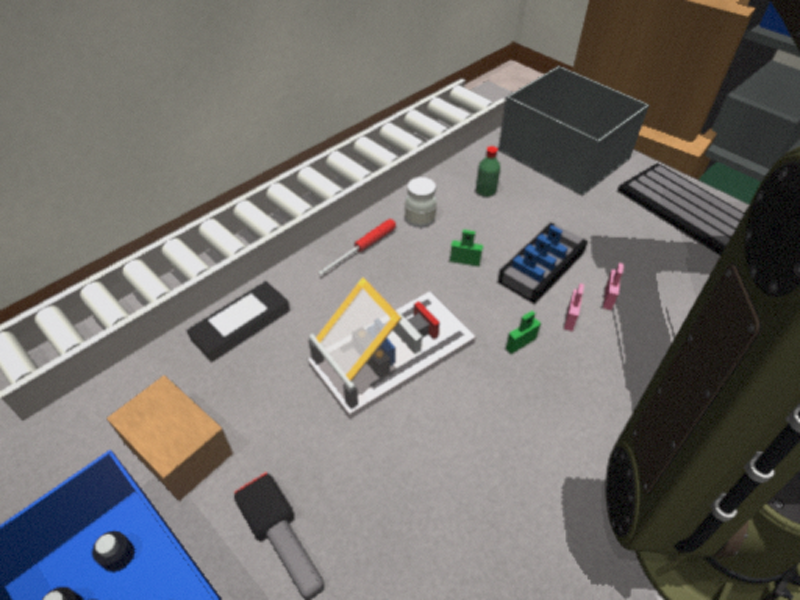

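View pics/top0.png

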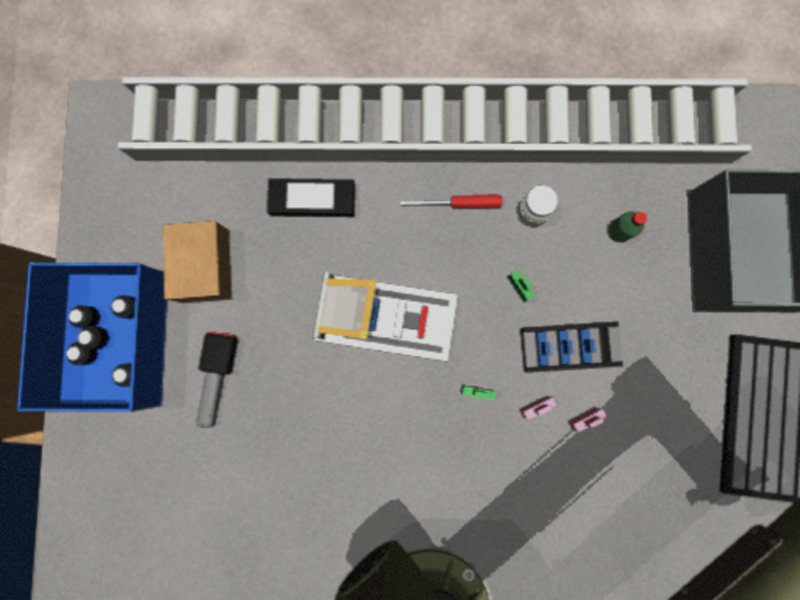

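Side and top views: the jig is at top px (388,315), with the cover half open and shim0's tab at about (374,313). The rack is at (571,347) with three blue shims at (544,347), (566,347) and (587,347), and its empty slot on the right (-y). These could be mistaken for the shims: green at (520,285) and (478,392), pink at (538,407) and (588,419). I choose the blue ones in the rack. Next is one close crop, plus rough poses.

```bash
python3 - <<'E'
from h import *
import h
_c=h.cam
def cam2(n):
    K,k,e,r=_c(n); return K,k,e,(R.from_rotvec(r).as_matrix() if r.ndim==1 else r)
c=cam2('top'); s=.64
f=lambda p,z: np.round(atz(c,np.array(p)*s,z),3)
print('plate',[f(p,.02) for p in [(330,273),(457,295),(448,360),(316,340)]])
print('rack',[f(p,.035) for p in [(520,328),(619,322),(622,366),(525,371)]])
print('tabs',[f(p,.088) for p in [(544,347),(566,347),(588,346)]], 'red',f((423,322),.062))
im=cv2.imread('pics/top0raw.png')[170:245,195:300]; im2=cv2.imread('pics/top0raw.png')[195:245,325:405]
a=cv2.resize(im,None,fx=5,fy=5,interpolation=cv2.INTER_CUBIC); b=cv2.resize(im2,(525//2*1,164),interpolation=cv2.INTER_CUBIC)
b=cv2.copyMakeBorder(b,0,a.shape[0]-164,0,0,cv2.BORDER_CONSTANT)
cv2.imwrite('pics/crop1.png',np.hstack([a,b]))
print(camera_params('wrist'))
E
sed -i 's/,np.array(p\[.rotation.\])$/,R.from_rotvec(p["rotation"]).as_matrix()/' h.py
```

```text
plate [array([0.628, 0.198, 0.02 ]), array([ 0.586, -0.048,  0.02 ]), array([ 0.462, -0.031,  0.02 ]), array([0.498, 0.222, 0.02 ])]
rack [array([ 0.523, -0.165,  0.035]), array([ 0.535, -0.352,  0.035]), array([ 0.453, -0.355,  0.035]), array([ 0.442, -0.174,  0.035])]
tabs [array([ 0.487, -0.198,  0.088]), array([ 0.487, -0.237,  0.088]), array([ 0.489, -0.276,  0.088])] red [0.531 0.018 0.062]
{'mtx': array([[304.7706126 ,   0.        , 251.91080289],
       [  0.        , 304.7706126 , 186.48815978],
       [  0.        ,   0.        ,   1.        ]]), 'k1': -0.001407896893055827, 'tool_from_camera': array([[-2.16402073e-04,  9.66008138e-01,  2.58511569e-01,
         6.53923611e-02],
       [ 9.99999688e-01,  1.25307465e-05,  7.90282629e-04,
         1.03171062e-03],
       [ 7.60180108e-04,  2.58511659e-01, -9.66007839e-01,
        -1.41066550e-01],
       [ 0.00000000e+00,  0.00000000e+00,  0.00000000e+00,
         1.00000000e+00]])}
```

View pics/crop1.png

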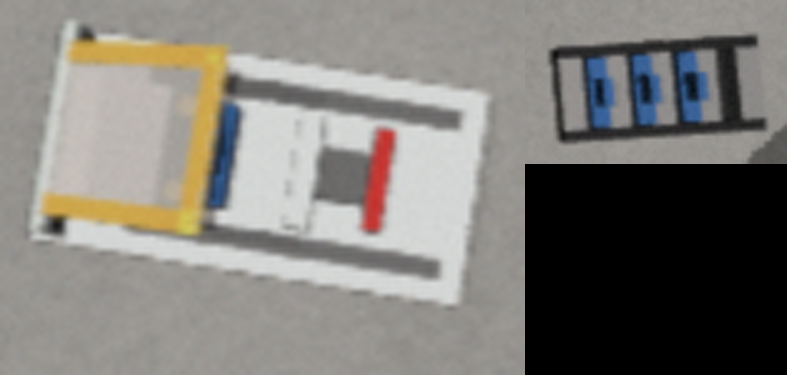

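Crop: three blue shims sit in rack slots with their tabs on top. On the jig the red plate is at crop (378,180), shim0's blue edge at (228,155) and the yellow cover edge at (212,140). I'm moving the wrist above the jig to measure it.

>>> play_rows(deltas=[{"claw": 1,"tx": -505,"ty": 435,"tz": -29,"wz": 30},{"claw": 1,"tx": -505,"ty": 435,"tz": -29,"wz": 30},{"claw": 1,"tx": -505,"ty": 435,"tz": -29,"wz": 30},{"claw": 1,"tx": -505,"ty": 435,"tz": -29,"wz": 30},{"claw": 1,"tx": -505,"ty": 435,"tz": -29,"wz": 30},{"claw": 1,"tx": -505,"ty": 435,"tz": -29,"wz": 30},{"claw": 1,"tx": -505,"ty": 435,"tz": -29,"wz": 30},{"claw": 1,"tx": -505,"ty": 435,"tz": -29,"wz": 30},{"claw": 1,"tx": -505,"ty": 435,"tz": -29,"wz": 30},{"claw": 1,"tx": -505,"ty": 435,"tz": -29,"wz": 30},{"claw": 1,"tx": -505,"ty": 435,"tz": -29,"wz": 30},{"claw": 1,"tx": -505,"ty": 435,"tz": -29,"wz": 30},{"claw": 1,"tx": -505,"ty": 435,"tz": -29,"wz": 30},{"claw": 1,"tx": -505,"ty": 435,"tz": -29,"wz": 30},{"claw": 1,"tx": -505,"ty": 435,"tz": -29,"wz": 30},{"claw": 1,"tx": -505,"ty": 435,"tz": -29,"wz": 30},{"claw": 1,"tx": -505,"ty": 435,"tz": -29,"wz": 30}])

```text
$.deltas[0]: bad value
```

```bash
python3 - <<'E'
from h import *
st=bot.get_state(); print(st['time_s'],st['tcp_pos'],st['orientation'],st['gripper_width'],st['force'])
im=get_image('wrist'); cv2.imwrite('pics/w1raw.png',im); cv2.imwrite('pics/w1.png',cv2.resize(im,(800,600),interpolation=cv2.INTER_CUBIC))
np.save('w1.npy',np.r_[st['tcp_pos'],st['orientation']])
for q in ['jaw_push','stop_face','cover_edge','shim1','jaw_face']:
    print(q,[(np.round(np.array(d['point'])*[800,600]).tolist(),round(d['p'],2)) for d in search_frame('wrist',q)[:7]])
E
```

```text
0.9 [ 0.21796893 -0.55898228  0.23127815] [ 5.80618769e-01 -3.08744209e+00 -1.02491014e-04] 0.08547813521471326 [0.14840127 0.52068744 1.19538211]
jaw_push []
stop_face []
cover_edge []
shim1 [([665.0, 557.0], 0.62), ([693.0, 573.0], 0.56)]
jaw_face []
```

View pics/w1.png

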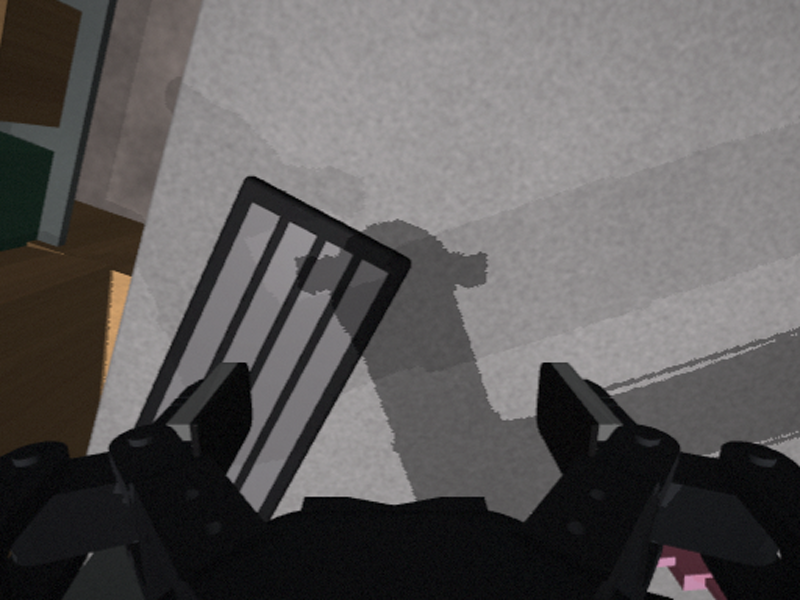

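Nothing moved: the row was refused. The wrist picture shows only table and shadow at the start pose, with the pink look-alikes at (690,570). I'll resend with all the fields.

>>> play_rows(deltas=[{"claw": 1.0,"tx": -547,"ty": 419,"tz": -39,"wx": 0,"wy": 0,"wz": 30},{"claw": 1.0,"tx": -547,"ty": 419,"tz": -39,"wx": 0,"wy": 0,"wz": 30},{"claw": 1.0,"tx": -547,"ty": 419,"tz": -39,"wx": 0,"wy": 0,"wz": 30},{"claw": 1.0,"tx": -547,"ty": 419,"tz": -39,"wx": 0,"wy": 0,"wz": 30},{"claw": 1.0,"tx": -547,"ty": 419,"tz": -39,"wx": 0,"wy": 0,"wz": 30},{"claw": 1.0,"tx": -547,"ty": 419,"tz": -39,"wx": 0,"wy": 0,"wz": 30},{"claw": 1.0,"tx": -547,"ty": 419,"tz": -39,"wx": 0,"wy": 0,"wz": 30},{"claw": 1.0,"tx": -547,"ty": 419,"tz": -39,"wx": 0,"wy": 0,"wz": 30},{"claw": 1.0,"tx": -547,"ty": 419,"tz": -39,"wx": 0,"wy": 0,"wz": 30},{"claw": 1.0,"tx": -547,"ty": 419,"tz": -39,"wx": 0,"wy": 0,"wz": 30},{"claw": 1.0,"tx": -547,"ty": 419,"tz": -39,"wx": 0,"wy": 0,"wz": 30},{"claw": 1.0,"tx": -547,"ty": 419,"tz": -39,"wx": 0,"wy": 0,"wz": 30},{"claw": 1.0,"tx": -547,"ty": 419,"tz": -39,"wx": 0,"wy": 0,"wz": 30},{"claw": 1.0,"tx": -547,"ty": 419,"tz": -39,"wx": 0,"wy": 0,"wz": 30},{"claw": 1.0,"tx": -547,"ty": 419,"tz": -39,"wx": 0,"wy": 0,"wz": 30},{"claw": 1.0,"tx": -547,"ty": 419,"tz": -39,"wx": 0,"wy": 0,"wz": 30},{"claw": 1.0,"tx": -547,"ty": 419,"tz": -39,"wx": 0,"wy": 0,"wz": 30},{"claw": 1.0,"tx": -547,"ty": 419,"tz": -39,"wx": 0,"wy": 0,"wz": 30}])

```text
time_s: 3.0
tcp_pos: [0.5751, 0.029, 0.2709]
orientation: [0.24, 3.131, 0.001]
force: [-0.0, 0.0, -0.0]
gripper_width: 0.0003
finger_force: 0.0
```

```bash
python3 - <<'E'
from h import *
st=bot.get_state(); print(st['time_s'],st['tcp_pos'],st['orientation'])
im=get_image('wrist'); cv2.imwrite('pics/w2raw.png',im); cv2.imwrite('pics/w2.png',cv2.resize(im,(800,600),interpolation=cv2.INTER_CUBIC))
np.save('w2.npy',np.r_[st['tcp_pos'],st['orientation']])
c=cam('wrist',st)
for q in ['jaw_push','stop_face','cover_edge','shim1','jaw_face']:
    print(q,[(np.round(np.array(d['point'])*[800,600]).tolist(),round(d['p'],2)) for d in search_frame('wrist',q)[:7]])
E
```

```text
3.0 [0.57505447 0.02899619 0.27090977] [2.40144066e-01 3.13149275e+00 5.16371571e-04]
jaw_push [([404.0, 201.0], 0.91)]
stop_face [([520.0, 190.0], 0.89), ([400.0, 198.0], 0.46)]
cover_edge [([580.0, 200.0], 0.98), ([502.0, 201.0], 0.75)]
shim1 [([167.0, 323.0], 0.97), ([194.0, 40.0], 0.97), ([494.0, 199.0], 0.96), ([61.0, 181.0], 0.79), ([44.0, 23.0], 0.71), ([17.0, 202.0], 0.59), ([0.0, 234.0], 0.42)]
jaw_face [([407.0, 199.0], 0.7)]
```

View pics/w2.png

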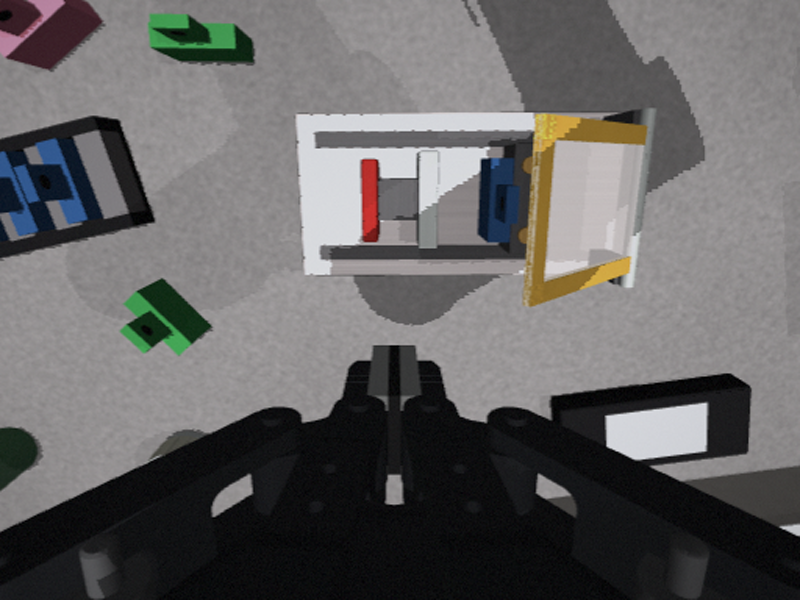

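Wrist view: the plate's left corners are (297,114) and (303,274). The red plate is at x≈361–378, the jaw face plate at 418–438, shim0's body at 480–516 and the stop from about 516. The cover's free edge runs from (540,115) to (527,305). Now the poses.

```bash
python3 - <<'E'
from h import *
p=np.load('w2.npy'); c=cam('wrist',dict(tcp_pos=p[:3],orientation=p[3:])); im=cv2.imread('pics/w2raw.png')
for r in (104,110,150): print(r,[(x,*im[r,x]) for x in range(224,350,1)] if r==104 else '')
f=lambda p,z: atz(c,np.array(p)*.64,z)
a,b,d=f((297,114),.02),f((303,274),.02),f((530,113),.02); e=f((523,274),.02)
print(a,b,d,e)
for u,v in ((b,a),(a,d),(b,e)): print(np.degrees(np.arctan2(*(v-u)[1::-1])),np.linalg.norm(u-v))
E
```

```text
104 [(224, np.uint8(219), np.uint8(214), np.uint8(212)), (225, np.uint8(220), np.uint8(215), np.uint8(213)), (226, np.uint8(221), np.uint8(218), np.uint8(215)), (227, np.uint8(220), np.uint8(217), np.uint8(214)), (228, np.uint8(220), np.uint8(216), np.uint8(214)), (229, np.uint8(221), np.uint8(217), np.uint8(215)), (230, np.uint8(172), np.uint8(168), np.uint8(176)), (231, np.uint8(76), np.uint8(76), np.uint8(116)), (232, np.uint8(38), np.uint8(40), np.uint8(157)), (233, np.uint8(43), np.uint8(46), np.uint8(184)), (234, np.uint8(45), np.uint8(46), np.uint8(185)), (235, np.uint8(44), np.uint8(47), np.uint8(184)), (236, np.uint8(44), np.uint8(46), np.uint8(184)), (237, np.uint8(44), np.uint8(48), np.uint8(185)), (238, np.uint8(44), np.uint8(48), np.uint8(188)), (239, np.uint8(40), np.uint8(43), np.uint8(182)), (240, np.uint8(37), np.uint8(40), np.uint8(156)), (241, np.uint8(19), np.uint8(24), np.uint8(94)), (242, np.uint8(132), np.uint8(130), np.uint8(137)), (243, np.uint8(203), np.uint8(199), np.uint8(201)), (244, np.uint8(220), np.uint8(217), np.uint8(215)), (245, np.uint8(220), np.ui
[... 4898 characters left out ...]
uint8(136), np.uint8(156)), (342, np.uint8(78), np.uint8(118), np.uint8(140)), (343, np.uint8(36), np.uint8(93), np.uint8(121)), (344, np.uint8(94), np.uint8(131), np.uint8(150)), (345, np.uint8(86), np.uint8(130), np.uint8(150)), (346, np.uint8(49), np.uint8(108), np.uint8(136)), (347, np.uint8(40), np.uint8(105), np.uint8(135)), (348, np.uint8(40), np.uint8(105), np.uint8(136)), (349, np.uint8(40), np.uint8(105), np.uint8(136))]
110 
150 
[ 0.4619918 -0.0285729  0.02     ] [ 0.58738304 -0.04958343  0.02      ] [0.48882168 0.14991047 0.02      ] [0.61573637 0.13392412 0.02      ]
170.4878983928067 0.12713931027549347
81.45122425817065 0.1804886632774021
81.21681149895484 0.18568503224700697
```

```bash
cat >> h.py <<'E'
O=np.array([.5469,.1035,0]); A=np.radians(81.2); Y=np.array([np.cos(A),np.sin(A),0]); X=np.array([np.sin(A),-np.cos(A),0])
def jig(P): d=np.asarray(P)-O; return np.array([d@X,d@Y,d[2]])
def tool(P,st):  # world pt -> delta in tool axes mm
    return (R.from_rotvec(st['orientation']).inv().apply(np.asarray(P)-st['tcp_pos'])*1000).round(1)
E
python3 - <<'E'
from h import *
p=np.load('w2.npy'); c=cam('wrist',dict(tcp_pos=p[:3],orientation=p[3:]))
for n,px,z in [('red back',(231.5,104),.062),('jawback',(267.5,104),.06),('jawface',(280.8,104),.06),('shim bot',(307.5,104),.02),('shim front',(314,104),.065),('shim back',(328.5,104),.065),
 ('jaw rows top',(274,97),.06),('jaw bottom',(274,159),.06),('shim r1',(320,101),.065),('shim r2',(320,155),.065),('tab',(323.8,128),.1)]:
    print(n,(jig(atz(c,px,z))*1000).round(1))
# cover angle
ct=cam('top')
for cc,px,n in [(c,(340,130),'w'),(ct,(195+212/5,170+140/5),'t')]:
    th=np.linspace(.4,1.3,91); P=np.array([O+X*0+Y*(.102-.13*np.cos(t))+np.array([0,0,.075+.13*np.sin(t)]) for t in th])
    print(n,[ (round(t,2),proj(cc,q)[0].round(0).tolist()) for t,q in list(zip(th,P))[15:65:7]])
E
```

```text
red back [-27.4 -91.3  62. ]
jawback [-27.4 -51.3  60. ]
jawface [-27.4 -36.4  60. ]
shim bot [-27.5   0.4  20. ]
shim front [-27.4  -0.4  65. ]
shim back [-27.4  15.5  65. ]
jaw rows top [-34.9 -44.2  60. ]
jaw bottom [ 34.6 -42.8  60. ]
shim r1 [-30.6   6.   65. ]
shim r2 [29.1  9.5 65. ]
tab [ -4.    3.8 100. ]
w [(np.float64(0.55), [320.0, 136.0]), (np.float64(0.62), [328.0, 137.0]), (np.float64(0.69), [337.0, 138.0]), (np.float64(0.76), [347.0, 139.0]), (np.float64(0.83), [357.0, 140.0]), (np.float64(0.9), [369.0, 141.0]), (np.float64(0.97), [381.0, 142.0]), (np.float64(1.04), [394.0, 142.0])]
t [(np.float64(0.55), [242.0, 199.0]), (np.float64(0.62), [240.0, 198.0]), (np.float64(0.69), [238.0, 198.0]), (np.float64(0.76), [236.0, 197.0]), (np.float64(0.83), [233.0, 196.0]), (np.float64(0.9), [230.0, 196.0]), (np.float64(0.97), [227.0, 195.0]), (np.float64(1.04), [224.0, 195.0])]
```

Gap ≈ 54 mm and cover ≈ 0.70 rad. Two shims (32 mm) clamp at about 22 mm of travel, and one alone would need 38 mm against a limit of 28, so I add exactly one. Now the cover.

>>> play_rows(deltas=[{"claw": 1.0,"tx": 20,"ty": 10,"tz": 35,"wx": 0,"wy": 0,"wz": 0},{"claw": 1.0,"tx": 39,"ty": 34,"tz": 80,"wx": 0,"wy": 0,"wz": 0},{"claw": 1.0,"tx": 39,"ty": 34,"tz": 131,"wx": 0,"wy": 0,"wz": 0},{"claw": 1.0,"tx": 39,"ty": 34,"tz": 131,"wx": 0,"wy": 0,"wz": 0},{"claw": 1.0,"tx": 39,"ty": 50,"tz": 131,"wx": 0,"wy": 0,"wz": 0},{"claw": 1.0,"tx": 39,"ty": 62,"tz": 131,"wx": 0,"wy": 0,"wz": 0},{"claw": 1.0,"tx": 39,"ty": 74,"tz": 130,"wx": 0,"wy": 0,"wz": 0},{"claw": 1.0,"tx": 39,"ty": 86,"tz": 128,"wx": 0,"wy": 0,"wz": 0},{"claw": 1.0,"tx": 39,"ty": 98,"tz": 126,"wx": 0,"wy": 0,"wz": 0},{"claw": 1.0,"tx": 39,"ty": 108,"tz": 124,"wx": 0,"wy": 0,"wz": 0},{"claw": 1.0,"tx": 39,"ty": 118,"tz": 122,"wx": 0,"wy": 0,"wz": 0},{"claw": 1.0,"tx": 39,"ty": 126,"tz": 121,"wx": 0,"wy": 0,"wz": 0},{"claw": 1.0,"tx": 39,"ty": 133,"tz": 121,"wx": 0,"wy": 0,"wz": 0},{"claw": 1.0,"tx": 39,"ty": 139,"tz": 121,"wx": 0,"wy": 0,"wz": 0},{"claw": 1.0,"tx": 39,"ty": 139,"tz": 121,"wx": 0,"wy": 0,"wz": 0},{"claw": 1.0,"tx": 39,"ty": 139,"tz": 121,"wx": 0,"wy": 0,"wz": 0}])

```text
time_s: 4.9
tcp_pos: [0.5619, 0.1749, 0.1654]
orientation: [0.233, 3.115, 0.011]
force: [-20.9, -1.3, 41.7]
gripper_width: -0.0
finger_force: 22.7
```

```bash
python3 - <<'E'
from h import *
st=bot.get_state(); print(st['time_s'],jig(st['tcp_pos']),st['force'])
a=get_image('side')[130:290,150:350]; b=get_image('top')[150:250,180:305]
a=cv2.resize(a,(500,400),interpolation=cv2.INTER_CUBIC); b=cv2.resize(b,(300,240),interpolation=cv2.INTER_CUBIC)
b=cv2.copyMakeBorder(b,0,160,0,0,cv2.BORDER_CONSTANT); cv2.imwrite('pics/c2.png',np.hstack([a,b]))
cs,ct=cam('side'),cam('top')
for t in (1.3,1.4,1.5,1.57,1.7):
    P=[O+X*x+Y*(.102-.13*np.cos(t))+np.array([0,0,.075+.13*np.sin(t)]) for x in (-.05,.05)]
    print(t,((proj(cs,P)-[150,130])*2.5).round(0).tolist(),((proj(ct,P)-[180,150])*2.4+[500,0]).round(0).tolist())
E
```

```text
4.9 [0.00389918 0.07282156 0.16544774] [-20.87906984  -1.26458585  41.68019818]
1.3 [[206.0, 188.0], [146.0, 119.0]] [[566.0, 148.0], [583.0, 54.0]]
1.4 [[194.0, 193.0], [133.0, 123.0]] [[554.0, 146.0], [571.0, 52.0]]
1.5 [[181.0, 199.0], [121.0, 128.0]] [[542.0, 144.0], [559.0, 50.0]]
1.57 [[172.0, 203.0], [112.0, 132.0]] [[533.0, 143.0], [550.0, 49.0]]
1.7 [[155.0, 213.0], [96.0, 141.0]] [[517.0, 140.0], [534.0, 46.0]]
```

View pics/c2.png

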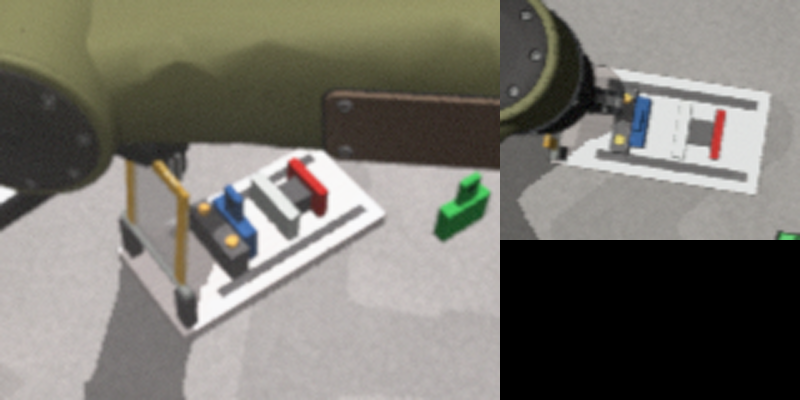

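The cover's corner at crop (185,195) puts it at about 1.47 rad, but the edge is wedged under the gripper linkage (42 N upward). I'm backing straight up and measuring again.

>>> play_rows(deltas=[{"claw": 1.0,"tx": 0,"ty": 0,"tz": -25,"wx": 0,"wy": 0,"wz": 0},{"claw": 1.0,"tx": 0,"ty": -5,"tz": -60,"wx": 0,"wy": 0,"wz": 0},{"claw": 1.0,"tx": 0,"ty": -40,"tz": -100,"wx": 0,"wy": 0,"wz": 0},{"claw": 1.0,"tx": 0,"ty": -90,"tz": -110,"wx": 0,"wy": 0,"wz": 0},{"claw": 0.9,"tx": -30,"ty": -139,"tz": -121,"wx": 0,"wy": 0,"wz": 0},{"claw": 0.8,"tx": -30,"ty": -189,"tz": -121,"wx": 0,"wy": 0,"wz": 0},{"claw": 0.5,"tx": -30,"ty": -200,"tz": -121,"wx": 0,"wy": 0,"wz": 0},{"claw": 0.5,"tx": -30,"ty": -200,"tz": -121,"wx": 0,"wy": 0,"wz": 0}])

```text
time_s: 5.8
tcp_pos: [0.5582, -0.0313, 0.274]
orientation: [0.244, 3.127, 0.001]
force: [0.7, 0.8, -0.5]
gripper_width: 0.0426
finger_force: 0.0
```

```bash
python3 - <<'E'
from h import *
st=bot.get_state(); print(st['time_s'],jig(st['tcp_pos']),st['force'],st['gripper_width'],st['tcp_pos'],st['orientation'])
np.save('w3.npy',np.r_[st['tcp_pos'],st['orientation']])
w=get_image('wrist'); cv2.imwrite('pics/w3raw.png',w); t=get_image('top'); cv2.imwrite('pics/t3raw.png',t)
s=get_image('side'); cv2.imwrite('pics/s3raw.png',s)
a=s[130:250,160:260]
a=cv2.resize(a,(400,480),interpolation=cv2.INTER_CUBIC); b=cv2.resize(w[:230,:350],(400,263),interpolation=cv2.INTER_CUBIC)
c=cv2.resize(t[165:215,190:250],(252,210),interpolation=cv2.INTER_CUBIC); c=cv2.copyMakeBorder(c,0,7,0,148,cv2.BORDER_CONSTANT)
cv2.imwrite('pics/c3.png',np.hstack([a,np.vstack([b,c])]))
cs,ct=cam('side'),cam('top')
for t in (1.3,1.4,1.5,1.57,1.7):
    P=[O+X*x+Y*(.102-.13*np.cos(t))+np.array([0,0,.075+.13*np.sin(t)]) for x in (-.05,.05)]
    print(t,((proj(cs,P)-[160,130])*4).round(0).tolist(),((proj(ct,P)-[190,165])*4.2+[400,263]).round(0).tolist())
E
```

```text
5.8 [ 0.0317533  -0.13148977  0.27403467] [ 0.73299305  0.75462952 -0.4673897 ] 0.0426163428382099 [ 0.55816344 -0.03129973  0.27403467] [2.44192361e-01 3.12708174e+00 1.02953845e-03]
1.3 [[290.0, 301.0], [193.0, 190.0]] [[474.0, 459.0], [503.0, 295.0]]
1.4 [[270.0, 309.0], [174.0, 196.0]] [[453.0, 456.0], [482.0, 291.0]]
1.5 [[249.0, 318.0], [154.0, 204.0]] [[431.0, 452.0], [460.0, 287.0]]
1.57 [[235.0, 325.0], [139.0, 211.0]] [[416.0, 450.0], [445.0, 285.0]]
1.7 [[207.0, 341.0], [113.0, 225.0]] [[388.0, 445.0], [418.0, 281.0]]
```

View pics/c3.png

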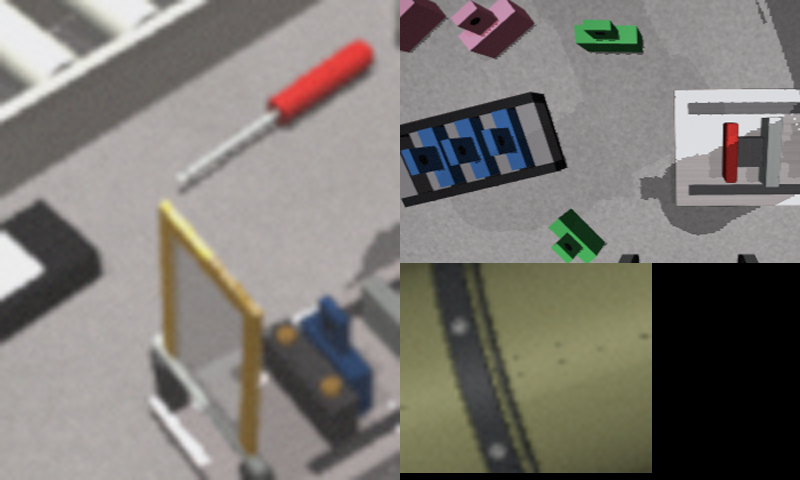

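The cover's corners at crop (262,313) and (163,203) give about 1.45 rad, which is in range with a thin margin. I'll nudge it with just the fingertips, kept high and closed.

>>> play_rows(deltas=[{"claw": 1.0,"tx": 10,"ty": 45,"tz": 0,"wx": 0,"wy": 0,"wz": 0},{"claw": 1.0,"tx": 20,"ty": 90,"tz": 0,"wx": 0,"wy": 0,"wz": 0},{"claw": 1.0,"tx": 30,"ty": 135,"tz": 0,"wx": 0,"wy": 0,"wz": 0},{"claw": 1.0,"tx": 30,"ty": 175,"tz": 0,"wx": 0,"wy": 0,"wz": 0},{"claw": 1.0,"tx": 30,"ty": 175,"tz": 40,"wx": 0,"wy": 0,"wz": 0},{"claw": 1.0,"tx": 30,"ty": 175,"tz": 83,"wx": 0,"wy": 0,"wz": 0},{"claw": 1.0,"tx": 30,"ty": 185,"tz": 83,"wx": 0,"wy": 0,"wz": 0},{"claw": 1.0,"tx": 30,"ty": 195,"tz": 83,"wx": 0,"wy": 0,"wz": 0},{"claw": 1.0,"tx": 30,"ty": 202,"tz": 83,"wx": 0,"wy": 0,"wz": 0},{"claw": 1.0,"tx": 30,"ty": 208,"tz": 83,"wx": 0,"wy": 0,"wz": 0},{"claw": 1.0,"tx": 30,"ty": 214,"tz": 83,"wx": 0,"wy": 0,"wz": 0},{"claw": 1.0,"tx": 30,"ty": 218,"tz": 83,"wx": 0,"wy": 0,"wz": 0},{"claw": 1.0,"tx": 30,"ty": 218,"tz": 83,"wx": 0,"wy": 0,"wz": 0}])

```text
time_s: 7.25
tcp_pos: [0.5608, 0.1918, 0.1876]
orientation: [0.238, 3.132, 0.001]
force: [0.3, 0.4, 0.9]
gripper_width: 0.0002
finger_force: 0.0
```

```bash
python3 - <<'E'
from h import *
st=bot.get_state(); print(jig(st['tcp_pos']),st['force'])
s=get_image('side')
def yel(s):
    h=cv2.cvtColor(s,cv2.COLOR_BGR2HSV); m=((h[...,0]>15)&(h[...,0]<32)&(h[...,1]>110)&(h[...,2]>60)); m=m.astype('uint8'); m[:170]=0;m[255:]=0;m[:,:185]=0;m[:,235:]=0
    return m
for n,i in (('before',cv2.imread('pics/s3raw.png')),('now',s)):
    ys,xs=np.nonzero(yel(i)); k=(xs-ys).argmax(); j=ys.argmin(); print(n,(xs[k],ys[k]),(xs[j],ys[j]),(xs[xs.argmax()],ys[xs.argmax()]))
cs=cam('side')
for t in (1.45,1.57,1.7):
    P=[O+X*x+Y*(.102-.13*np.cos(t))+np.array([0,0,.075+.13*np.sin(t)]) for x in (-.05,.05)]
    print(t,proj(cs,P).round(1).tolist())
# rack
p=np.load('w3.npy'); c=cam('wrist',dict(tcp_pos=p[:3],orientation=p[3:])); k=350/400
f=lambda q,z: atz(c,(np.array(q)-[400,0])*k,z).round(4)
print('rack corner',f((541,94),.035),f((565,166),.035),f((400,125),.035),f((406,206),.035))
print('tabs',[f(q,.088) for q in ((502,141),(462,150),(424,159))])
E
```

```text
[0.00019315 0.08937785 0.18756424] [0.26724168 0.3695336  0.94623824]
before (np.int64(232), np.int64(212)) (np.int64(200), np.int64(182)) (np.int64(233), np.int64(213))
now (np.int64(232), np.int64(212)) (np.int64(196), np.int64(193)) (np.int64(233), np.int64(213))
1.45 [[224.9, 208.2], [200.9, 180.0]]
1.57 [[218.7, 211.3], [194.8, 182.7]]
1.7 [[211.8, 215.3], [188.3, 186.3]]
rack corner [ 0.4453 -0.1664  0.035 ] [ 0.5216 -0.1603  0.035 ] [ 0.4522 -0.322   0.035 ] [ 0.5375 -0.3481  0.035 ]
tabs [array([ 0.4861, -0.1924,  0.088 ]), array([ 0.4882, -0.2314,  0.088 ]), array([ 0.4907, -0.2692,  0.088 ])]
```

>>> play_rows(deltas=[{"claw": 1.0,"tx": 0,"ty": -12,"tz": 0,"wx": 0,"wy": 0,"wz": 0},{"claw": 1.0,"tx": 0,"ty": -40,"tz": -30,"wx": 0,"wy": 0,"wz": 0},{"claw": 1.0,"tx": 0,"ty": -80,"tz": -60,"wx": 0,"wy": 0,"wz": 0},{"claw": 0.65,"tx": -8,"ty": -130,"tz": -62,"wx": 0,"wy": 0,"wz": -6},{"claw": 0.65,"tx": -8,"ty": -180,"tz": -62,"wx": 0,"wy": 0,"wz": -12},{"claw": 0.65,"tx": -8,"ty": -230,"tz": -62,"wx": 0,"wy": 0,"wz": -12},{"claw": 0.65,"tx": -8,"ty": -280,"tz": -62,"wx": 0,"wy": 0,"wz": -12},{"claw": 0.65,"tx": -8,"ty": -330,"tz": -62,"wx": 0,"wy": 0,"wz": -12},{"claw": 0.65,"tx": -8,"ty": -375,"tz": -62,"wx": 0,"wy": 0,"wz": -12},{"claw": 0.65,"tx": -8,"ty": -390,"tz": -62,"wx": 0,"wy": 0,"wz": -12},{"claw": 0.65,"tx": -8,"ty": -390,"tz": -62,"wx": 0,"wy": 0,"wz": -12},{"claw": 0.65,"tx": -8,"ty": -390,"tz": -62,"wx": 0,"wy": 0,"wz": -12}])

```text
time_s: 8.5
tcp_pos: [0.5092, -0.1956, 0.2492]
orientation: [0.089, -3.14, -0.001]
force: [0.3, 0.3, -0.0]
gripper_width: 0.03
finger_force: 0.0
```

```bash
python3 - <<'E'
from h import *
st=bot.get_state(); print(st['time_s'],st['tcp_pos'],st['orientation'],st['gripper_width'])
np.save('w4.npy',np.r_[st['tcp_pos'],st['orientation']])
w=get_image('wrist'); cv2.imwrite('pics/w4raw.png',w); s=get_image('side'); cv2.imwrite('pics/s4raw.png',s)
a=cv2.resize(s[170:250,180:250],(350,400),interpolation=cv2.INTER_CUBIC)
b=cv2.resize(w[0:360,:],(450,316),interpolation=cv2.INTER_AREA);b=w[0:266,80:380]; b=cv2.resize(b,(450,399)); b=cv2.copyMakeBorder(b,0,1,0,0,cv2.BORDER_CONSTANT)
cv2.imwrite('pics/c4.png',np.hstack([a,b]))
cs=cam('side')
for t in (1.45,1.57,1.7):
    P=[O+X*x+Y*(.102-.13*np.cos(t))+np.array([0,0,.075+.13*np.sin(t)]) for x in (-.05,.05)]
    print(t,((proj(cs,P)-[180,170])*5).round(1).tolist())
print([(np.round((np.array(d['point'])*[512,384]-[80,0])*1.5+[350,0]).tolist(),round(d['p'],2)) for d in search_frame('wrist','shim1')])
E
```

```text
8.5 [ 0.50922297 -0.19559469  0.24918266] [ 8.91599635e-02 -3.14030883e+00 -6.93142723e-04] 0.029983271562498585
1.45 [[224.7, 191.1], [104.5, 50.2]]
1.57 [[193.4, 206.4], [74.2, 63.5]]
1.7 [[159.2, 226.5], [41.4, 81.3]]
[([634.0, 355.0], 0.9), ([593.0, 213.0], 0.86), ([978.0, 315.0], 0.84), ([482.0, 22.0], 0.81), ([760.0, 111.0], 0.72), ([539.0, 216.0], 0.68), ([490.0, 217.0], 0.57), ([613.0, 56.0], 0.57)]
```

View pics/c4.png

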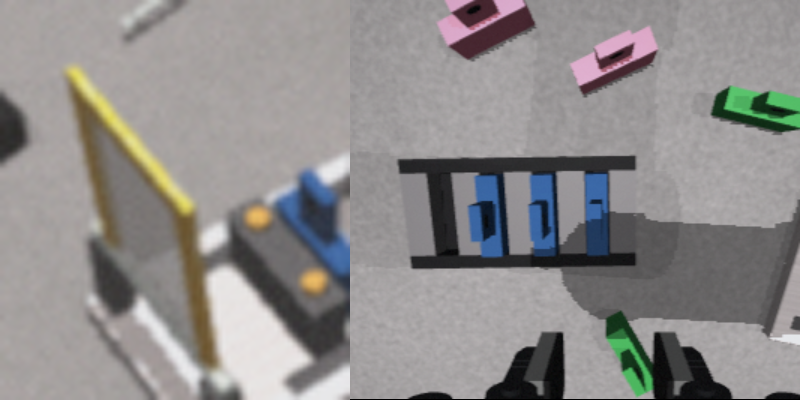

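The side crop has the cover corners at (192,207) and (72,70), so about 1.57. The wrist crop shows the nearest shim's body top at x 585–608, y 173–256. The fingers are already aligned with the rack.

```bash
python3 - <<'E'
from h import *
p=np.load('w4.npy'); st=dict(tcp_pos=p[:3],orientation=p[3:]); c=cam('wrist',st)
f=lambda q,z: atz(c,(np.array(q)-[350,0])/1.5+[80,0],z)
for n,x,z in (('s3',(585,608),.053),('s2',(530,557),.053),('s1',(477,507),.053)):
    a=f(((x[0]+x[1])/2,173),z); b=f(((x[0]+x[1])/2,256),z); print(n,a.round(4),b.round(4),((a+b)/2).round(4),'tool delta',tool((a+b)/2,st))
print('rack',[f(q,.035).round(4) for q in ((635,157),(635,264),(399,160),(412,268))])
w=cv2.imread('pics/w4raw.png'); r=lambda y:int(y/1.5)
for y in (185,213,245): print(y,[(int((x-80)*1.5+350),w[r(y),x].tolist()) for x in range(232,258)])
E
```

```text
s3 [ 0.4549 -0.2061  0.053 ] [ 0.5158 -0.203   0.053 ] [ 0.4854 -0.2045  0.053 ] tool delta [ 24.3  -7.7 196.2]
s2 [ 0.4571 -0.2441  0.053 ] [ 0.518  -0.2429  0.053 ] [ 0.4876 -0.2435  0.053 ] tool delta [ 24.3 -46.7 196.2]
s1 [ 0.4592 -0.2811  0.053 ] [ 0.5202 -0.2816  0.053 ] [ 0.4897 -0.2813  0.053 ] tool delta [ 24.4 -84.6 196.1]
rack [array([ 0.4422, -0.1782,  0.035 ]), array([ 0.5244, -0.1723,  0.035 ]), array([ 0.4544, -0.3552,  0.035 ]), array([ 0.5377, -0.35  ,  0.035 ])]
185 [(578, [153, 150, 153]), (579, [154, 152, 154]), (581, [154, 151, 154]), (582, [154, 151, 153]), (584, [126, 112, 107]), (585, [144, 92, 53]), (587, [167, 104, 57]), (588, [169, 106, 61]), (590, [169, 106, 60]), (591, [168, 105, 59]), (593, [169, 106, 61]), (594, [168, 106, 60]), (596, [167, 104, 58]), (597, [167, 104, 59]), (599, [167, 106, 59]), (600, [166, 104, 56]), (602, [167, 105, 59]), (603, [167, 104, 58]), (605, [167, 104, 58]), (606, [114, 72, 42]), (608, [71, 68, 70]), (609, [132, 130, 133]), (611, [153, 151, 154]), (612, [153, 150, 154]), (614, [153, 150, 153]), (615, [155, 151, 154])]
213 [
[... 431 characters left out ...]
), (606, [74, 48, 30]), (608, [47, 39, 33]), (609, [68, 66, 67]), (611, [80, 78, 80]), (612, [86, 83, 84]), (614, [79, 77, 79]), (615, [81, 78, 80])]
245 [(578, [81, 79, 81]), (579, [82, 79, 81]), (581, [82, 78, 81]), (582, [83, 81, 80]), (584, [82, 78, 80]), (585, [71, 61, 58]), (587, [83, 54, 33]), (588, [93, 57, 33]), (590, [93, 58, 33]), (591, [94, 59, 36]), (593, [92, 57, 32]), (594, [93, 58, 34]), (596, [92, 58, 32]), (597, [94, 57, 32]), (599, [93, 58, 33]), (600, [93, 58, 33]), (602, [92, 55, 31]), (603, [94, 59, 36]), (605, [93, 57, 33]), (606, [83, 52, 32]), (608, [50, 33, 23]), (609, [65, 63, 64]), (611, [79, 77, 79]), (612, [81, 78, 79]), (614, [80, 79, 81]), (615, [80, 78, 80])]
```

>>> play_rows(deltas=[{"claw": 0.65,"tx": 24,"ty": -8,"tz": 30,"wx": 0,"wy": 0,"wz": 0},{"claw": 0.65,"tx": 24,"ty": -8,"tz": 75,"wx": 0,"wy": 0,"wz": 0},{"claw": 0.65,"tx": 24,"ty": -8,"tz": 115,"wx": 0,"wy": 0,"wz": 0},{"claw": 0.65,"tx": 24,"ty": -8,"tz": 140,"wx": 0,"wy": 0,"wz": 0},{"claw": 0.65,"tx": 24,"ty": -8,"tz": 160,"wx": 0,"wy": 0,"wz": 0},{"claw": 0.65,"tx": 24,"ty": -8,"tz": 175,"wx": 0,"wy": 0,"wz": 0},{"claw": 0.65,"tx": 24,"ty": -8,"tz": 187,"wx": 0,"wy": 0,"wz": 0},{"claw": 0.65,"tx": 24,"ty": -8,"tz": 187,"wx": 0,"wy": 0,"wz": 0},{"claw": 0.65,"tx": 24,"ty": -8,"tz": 187,"wx": 0,"wy": 0,"wz": 0},{"claw": 0.85,"tx": 24,"ty": -8,"tz": 187,"wx": 0,"wy": 0,"wz": 0},{"claw": 1.0,"tx": 24,"ty": -8,"tz": 187,"wx": 0,"wy": 0,"wz": 0},{"claw": 1.0,"tx": 24,"ty": -8,"tz": 187,"wx": 0,"wy": 0,"wz": 0},{"claw": 1.0,"tx": 24,"ty": -8,"tz": 187,"wx": 0,"wy": 0,"wz": 0}])

```text
time_s: 9.95
tcp_pos: [0.4868, -0.2051, 0.0636]
orientation: [-0.091, 3.138, -0.001]
force: [-0.1, 1.0, 5.3]
gripper_width: 0.0065
finger_force: 61.0
```

>>> play_rows(deltas=[{"claw": 1.0,"tx": 0,"ty": 0,"tz": -15,"wx": 0,"wy": 0,"wz": 0},{"claw": 1.0,"tx": 0,"ty": 0,"tz": -35,"wx": 0,"wy": 0,"wz": 0},{"claw": 1.0,"tx": 0,"ty": 0,"tz": -65,"wx": 0,"wy": 0,"wz": 0},{"claw": 1.0,"tx": 0,"ty": 0,"tz": -100,"wx": 0,"wy": 0,"wz": 0},{"claw": 1.0,"tx": -5,"ty": 20,"tz": -128,"wx": 0,"wy": 0,"wz": 0},{"claw": 1.0,"tx": -15,"ty": 60,"tz": -128,"wx": 0,"wy": 0,"wz": 3},{"claw": 1.0,"tx": -26,"ty": 100,"tz": -128,"wx": 0,"wy": 0,"wz": 6},{"claw": 1.0,"tx": -37,"ty": 140,"tz": -128,"wx": 0,"wy": 0,"wz": 9},{"claw": 1.0,"tx": -47,"ty": 180,"tz": -128,"wx": 0,"wy": 0,"wz": 12},{"claw": 1.0,"tx": -58,"ty": 220,"tz": -128,"wx": 0,"wy": 0,"wz": 12},{"claw": 1.0,"tx": -67,"ty": 255,"tz": -128,"wx": 0,"wy": 0,"wz": 12},{"claw": 1.0,"tx": -74,"ty": 275,"tz": -128,"wx": 0,"wy": 0,"wz": 12},{"claw": 1.0,"tx": -74,"ty": 282,"tz": -128,"wx": 0,"wy": 0,"wz": 12},{"claw": 1.0,"tx": -74,"ty": 282,"tz": -128,"wx": 0,"wy": 0,"wz": 12},{"claw": 1.0,"tx": -74,"ty": 282,"tz": -128,"wx": 0,"wy": 0,"wz": 12}])

```text
time_s: 11.45
tcp_pos: [0.5434, 0.0802, 0.1905]
orientation: [-0.239, -3.132, 0.0]
force: [0.3, 0.6, -1.6]
gripper_width: 0.007
finger_force: 59.9
```

```bash
python3 - <<'E'
from h import *
st=bot.get_state(); print(st['time_s'],st['tcp_pos'],st['orientation'],st['gripper_width'],(jig(st['tcp_pos'])*1000).round(1))
w=get_image('wrist'); cv2.imwrite('pics/w5raw.png',w); s=get_image('side')
np.save('w5.npy',np.r_[st['tcp_pos'],st['orientation']])
a=cv2.resize(s[140:260,180:300],(380,380),interpolation=cv2.INTER_CUBIC); b=cv2.resize(w[60:360,90:420],(418,380))
cv2.imwrite('pics/c5.png',np.hstack([a,b]))
E
```

```text
11.45 [0.54338315 0.08023409 0.19046954] [-2.38672480e-01 -3.13216892e+00  2.77215206e-04] 0.0069841171058643865 [ 1.000e-01 -2.350e+01  1.905e+02]
```

View pics/c5.png

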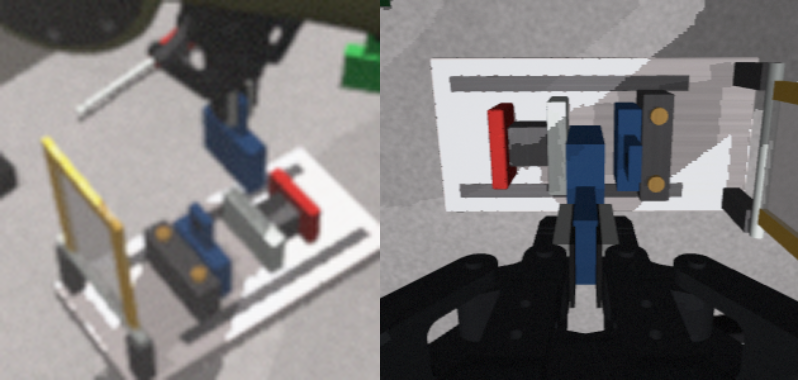

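The shim hangs upright in the grip over the gap. The jaw plate is at crop x 547–568, shim0 at 615–640 and the stop top at 640–674. A check of the clearances:

```bash
python3 - <<'E'
from h import *
p=np.load('w5.npy'); c=cam('wrist',dict(tcp_pos=p[:3],orientation=p[3:])); k=330/418
f=lambda q,z:(jig(atz(c,(np.array(q)-[380,0])*k+[90,60],z))*1000).round(1)
for n,q,z in [('red back top',(488,108),.062),('jaw back',(547,100),.06),('jaw face',(568,100),.06),('shim0 front top',(615,104),.065),('shim0 back',(639,104),.065),('stop top L',(641,92),.06),('stop R',(674,95),.06),('plate L',(431,58),.02),('plate L2',(446,211),.02),('hand shim front L',(567,200),.135),('R',(604,200),.135),('shim bottom L',(566,140),.135),('bottom R',(602,140),.135)]: print(n,f(q,z))
w=cv2.imread('pics/w5raw.png')
for y in (135,140): print([(int((x-90)/k+380),int(w[y,x,0]),int(w[y,x,2])) for x in range(220,300)])
E
```

```text
red back top [-31.2 -90.7  62. ]
jaw back [-36.6 -49.6  60. ]
jaw face [-36.6 -34.9  60. ]
shim0 front top [-34.5  -2.4  65. ]
shim0 back [-34.5  14.1  65. ]
stop top L [-42.2  15.9  60. ]
stop R [-40.2  39.   60. ]
plate L [ -64.8 -143.3   20. ]
plate L2 [  63.3 -143.3   20. ]
hand shim front L [  9.2 -32.7 135. ]
R [  9.2 -12.6 135. ]
shim bottom L [-24.  -32.8 135. ]
bottom R [-24.  -14.1 135. ]
[(544, 230, 225), (545, 230, 225), (547, 230, 225), (548, 230, 225), (549, 230, 226), (551, 230, 225), (552, 229, 225), (553, 229, 224), (554, 229, 225), (556, 229, 224), (557, 230, 225), (558, 229, 224), (559, 229, 225), (561, 230, 226), (562, 229, 224), (563, 229, 225), (564, 229, 224), (566, 229, 224), (567, 230, 225), (568, 230, 225), (570, 230, 225), (571, 230, 225), (572, 230, 225), (573, 229, 225), (575, 230, 224), (576, 230, 225), (577, 230, 225), (578, 230, 225), (580, 230, 225), (581, 229, 224), (582, 230, 225), (583, 230, 226), (585, 231, 225), (586, 230, 225), (587, 231, 226), (589, 230, 225), (590, 230, 226), (591, 230, 225), (592, 230, 225), (594, 230, 225), (595, 230, 225), 
[... 1288 characters left out ...]
), (592, 229, 225), (594, 230, 225), (595, 229, 224), (596, 230, 225), (597, 196, 195), (599, 164, 170), (600, 164, 170), (601, 162, 169), (602, 161, 168), (604, 161, 168), (605, 161, 167), (606, 161, 167), (608, 164, 169), (609, 161, 167), (610, 162, 168), (611, 161, 168), (613, 161, 167), (614, 147, 148), (615, 133, 129), (616, 131, 127), (618, 122, 117), (619, 114, 109), (620, 114, 109), (621, 114, 109), (623, 113, 108), (624, 114, 109), (625, 115, 110), (627, 113, 108), (628, 113, 108), (629, 113, 109), (630, 114, 110), (632, 114, 110), (633, 128, 129), (634, 120, 124), (635, 75, 76), (637, 28, 28), (638, 29, 27), (639, 30, 28), (640, 28, 28), (642, 35, 35), (643, 59, 58), (644, 69, 68)]
```

>>> play_rows(deltas=[{"claw": 1.0,"tx": 0,"ty": 2,"tz": 30,"wx": 0,"wy": 0,"wz": 0},{"claw": 1.0,"tx": 0,"ty": 2,"tz": 55,"wx": 0,"wy": 0,"wz": 0},{"claw": 1.0,"tx": 0,"ty": 2,"tz": 75,"wx": 0,"wy": 0,"wz": 0},{"claw": 1.0,"tx": 0,"ty": 2,"tz": 90,"wx": 0,"wy": 0,"wz": 0},{"claw": 1.0,"tx": 0,"ty": 2,"tz": 100,"wx": 0,"wy": 0,"wz": 0},{"claw": 1.0,"tx": 0,"ty": 2,"tz": 107,"wx": 0,"wy": 0,"wz": 0},{"claw": 1.0,"tx": 0,"ty": 2,"tz": 111,"wx": 0,"wy": 0,"wz": 0},{"claw": 1.0,"tx": 0,"ty": 2,"tz": 114,"wx": 0,"wy": 0,"wz": 0},{"claw": 1.0,"tx": 0,"ty": 2,"tz": 116,"wx": 0,"wy": 0,"wz": 0},{"claw": 1.0,"tx": 0,"ty": 2,"tz": 116,"wx": 0,"wy": 0,"wz": 0},{"claw": 1.0,"tx": 0,"ty": 2,"tz": 116,"wx": 0,"wy": 0,"wz": 0}])

```text
time_s: 12.65
tcp_pos: [0.5445, 0.083, 0.0756]
orientation: [0.238, 3.131, 0.001]
force: [-1.8, 0.1, 4.3]
gripper_width: 0.0072
finger_force: 60.6
```

>>> play_rows(deltas=[{"claw": 0.9,"tx": 0,"ty": 0,"tz": 0,"wx": 0,"wy": 0,"wz": 0},{"claw": 0.82,"tx": 0,"ty": 0,"tz": 0,"wx": 0,"wy": 0,"wz": 0},{"claw": 0.82,"tx": 0,"ty": 0,"tz": 0,"wx": 0,"wy": 0,"wz": 0},{"claw": 0.82,"tx": 0,"ty": 0,"tz": -5,"wx": 0,"wy": 0,"wz": 0},{"claw": 0.82,"tx": 0,"ty": 0,"tz": -15,"wx": 0,"wy": 0,"wz": 0},{"claw": 0.82,"tx": 0,"ty": 0,"tz": -35,"wx": 0,"wy": 0,"wz": 0},{"claw": 0.82,"tx": 0,"ty": 0,"tz": -70,"wx": 0,"wy": 0,"wz": 0},{"claw": 1.0,"tx": 0,"ty": -40,"tz": -80,"wx": 0,"wy": 0,"wz": 0},{"claw": 1.0,"tx": 0,"ty": -85,"tz": -80,"wx": 0,"wy": 0,"wz": 0},{"claw": 1.0,"tx": 0,"ty": -100,"tz": -60,"wx": 0,"wy": 0,"wz": 0},{"claw": 1.0,"tx": 0,"ty": -100,"tz": -60,"wx": 0,"wy": 0,"wz": 0},{"claw": 1.0,"tx": 0,"ty": -100,"tz": -60,"wx": 0,"wy": 0,"wz": 0}])

```text
time_s: 13.85
tcp_pos: [0.5289, -0.0161, 0.1349]
orientation: [0.239, 3.132, -0.0]
force: [1.5, 0.3, 1.1]
gripper_width: 0.0001
finger_force: 0.0
```

```bash
python3 - <<'E'
from h import *
st=bot.get_state(); print(st['time_s'],(jig(st['tcp_pos'])*1000).round(1),st['gripper_width'],st['force'])
w=get_image('wrist'); cv2.imwrite('pics/w6raw.png',w); s=get_image('side')
np.save('w6.npy',np.r_[st['tcp_pos'],st['orientation']])
a=cv2.resize(s[140:260,180:300],(380,380),interpolation=cv2.INTER_CUBIC); b=cv2.resize(w[20:340,150:502],(418,380))
cv2.imwrite('pics/c6.png',np.hstack([a,b]))
E
```

```text
13.85 [   0.5 -121.   134.9] 8.025024479882258e-05 [1.49756062 0.31830924 1.1171814 ]
```

View pics/c6.png

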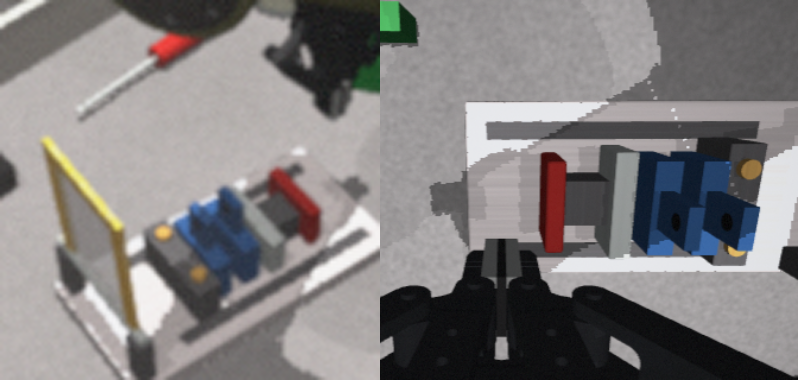

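Both shims stand between jaw and stop. Now down behind the red plate, then push in steps.

>>> play_rows(deltas=[{"claw": 1.0,"tx": 0,"ty": 0,"tz": 40,"wx": 0,"wy": 0,"wz": 0},{"claw": 1.0,"tx": 0,"ty": 0,"tz": 75,"wx": 0,"wy": 0,"wz": 0},{"claw": 1.0,"tx": 0,"ty": 0,"tz": 98,"wx": 0,"wy": 0,"wz": 0},{"claw": 1.0,"tx": 0,"ty": 0,"tz": 98,"wx": 0,"wy": 0,"wz": 0},{"claw": 1.0,"tx": 0,"ty": 8,"tz": 98,"wx": 0,"wy": 0,"wz": 0},{"claw": 1.0,"tx": 0,"ty": 14,"tz": 98,"wx": 0,"wy": 0,"wz": 0},{"claw": 1.0,"tx": 0,"ty": 18,"tz": 98,"wx": 0,"wy": 0,"wz": 0},{"claw": 1.0,"tx": 0,"ty": 22,"tz": 98,"wx": 0,"wy": 0,"wz": 0},{"claw": 1.0,"tx": 0,"ty": 26,"tz": 98,"wx": 0,"wy": 0,"wz": 0},{"claw": 1.0,"tx": 0,"ty": 29,"tz": 98,"wx": 0,"wy": 0,"wz": 0},{"claw": 1.0,"tx": 0,"ty": 32,"tz": 98,"wx": 0,"wy": 0,"wz": 0},{"claw": 1.0,"tx": 0,"ty": 34,"tz": 98,"wx": 0,"wy": 0,"wz": 0},{"claw": 1.0,"tx": 0,"ty": 34,"tz": 98,"wx": 0,"wy": 0,"wz": 0},{"claw": 1.0,"tx": 0,"ty": 34,"tz": 98,"wx": 0,"wy": 0,"wz": 0}])

```text
time_s: 15.35
tcp_pos: [0.5345, 0.0175, 0.0372]
orientation: [0.238, 3.131, -0.0]
force: [1.2, -4.7, 4.1]
gripper_width: 0.0
finger_force: 2.4
```

>>> play_rows(deltas=[{"claw": 1.0,"tx": 0,"ty": 2,"tz": 0,"wx": 0,"wy": 0,"wz": 0},{"claw": 1.0,"tx": 0,"ty": 3.5,"tz": 0,"wx": 0,"wy": 0,"wz": 0},{"claw": 1.0,"tx": 0,"ty": 5,"tz": 0,"wx": 0,"wy": 0,"wz": 0},{"claw": 1.0,"tx": 0,"ty": 5,"tz": 0,"wx": 0,"wy": 0,"wz": 0},{"claw": 1.0,"tx": 0,"ty": 5,"tz": 0,"wx": 0,"wy": 0,"wz": 0}])

```text
time_s: 15.85
tcp_pos: [0.5348, 0.0199, 0.0372]
orientation: [0.24, 3.132, -0.007]
force: [0.8, -13.3, 5.7]
gripper_width: -0.0003
finger_force: 7.1
```

```bash
python3 - <<'E'
from h import *
st=bot.get_state(); print(st['time_s'],(jig(st['tcp_pos'])*1000).round(1),st['force'],abs(st['qvel']).max())
np.save('w7.npy',np.r_[st['tcp_pos'],st['orientation']])
w=get_image('wrist'); cv2.imwrite('pics/w7raw.png',w); s=get_image('side')
a=cv2.resize(s[150:250,180:280],(380,380),interpolation=cv2.INTER_CUBIC); b=cv2.resize(w[20:340,150:502],(418,380))
cv2.imwrite('pics/c7.png',np.hstack([a,b]))
E
```

```text
15.85 [  0.8 -84.5  37.2] [  0.844969   -13.3251291    5.66208465] 0.0023313891114169682
```

View pics/c7.png

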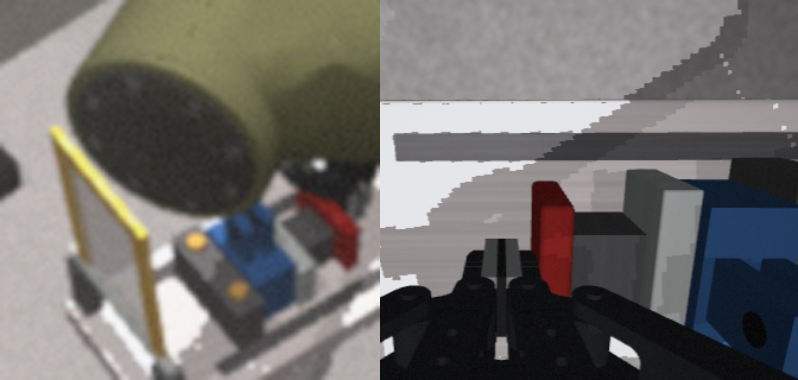

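Red plate, jaw, both shims and stop are in contact and upright, and the cover stands. Contact is at the wide finger holder, though. I'll back off and push again a little higher, so the fingertips themselves bear on the plate at the stated height.

>>> play_rows(deltas=[{"claw": 1.0,"tx": 0,"ty": -10,"tz": 0,"wx": 0,"wy": 0,"wz": 0},{"claw": 1.0,"tx": 0,"ty": -20,"tz": 0,"wx": 0,"wy": 0,"wz": 0},{"claw": 1.0,"tx": 0,"ty": -32,"tz": 0,"wx": 0,"wy": 0,"wz": 0},{"claw": 1.0,"tx": 0,"ty": -32,"tz": -12,"wx": 0,"wy": 0,"wz": 0},{"claw": 1.0,"tx": 0,"ty": -32,"tz": -12,"wx": 0,"wy": 0,"wz": 0},{"claw": 1.0,"tx": 0,"ty": -24,"tz": -12,"wx": 0,"wy": 0,"wz": 0},{"claw": 1.0,"tx": 0,"ty": -17,"tz": -12,"wx": 0,"wy": 0,"wz": 0},{"claw": 1.0,"tx": 0,"ty": -12,"tz": -12,"wx": 0,"wy": 0,"wz": 0},{"claw": 1.0,"tx": 0,"ty": -8,"tz": -12,"wx": 0,"wy": 0,"wz": 0},{"claw": 1.0,"tx": 0,"ty": -4,"tz": -12,"wx": 0,"wy": 0,"wz": 0},{"claw": 1.0,"tx": 0,"ty": -2,"tz": -12,"wx": 0,"wy": 0,"wz": 0},{"claw": 1.0,"tx": 0,"ty": 0,"tz": -12,"wx": 0,"wy": 0,"wz": 0},{"claw": 1.0,"tx": 0,"ty": 0,"tz": -12,"wx": 0,"wy": 0,"wz": 0},{"claw": 1.0,"tx": 0,"ty": 0,"tz": -12,"wx": 0,"wy": 0,"wz": 0}])

```text
time_s: 17.35
tcp_pos: [0.5344, 0.0203, 0.0486]
orientation: [-0.24, -3.131, 0.006]
force: [-0.4, -12.4, 4.6]
gripper_width: -0.0003
finger_force: 6.4
```

>>> play_rows(deltas=[{"claw": 1.0,"tx": 0,"ty": 1,"tz": 0,"wx": 0,"wy": 0,"wz": 0},{"claw": 1.0,"tx": 0,"ty": 1.5,"tz": 0,"wx": 0,"wy": 0,"wz": 0},{"claw": 1.0,"tx": 0,"ty": 1.5,"tz": 0,"wx": 0,"wy": 0,"wz": 0},{"claw": 1.0,"tx": 0,"ty": 1.5,"tz": 0,"wx": 0,"wy": 0,"wz": 0}])

```text
time_s: 17.75
tcp_pos: [0.5344, 0.0205, 0.0486]
orientation: [-0.24, -3.131, 0.01]
force: [-0.4, -17.7, 5.5]
gripper_width: -0.0001
finger_force: 8.7
```

```bash
python3 - <<'E'
from h import *
p=np.load('w7.npy'); c=cam('wrist',dict(tcp_pos=p[:3],orientation=p[3:])); k=352/418
f=lambda q,z:(jig(atz(c,(np.array(q)-[380,0])*k+[150,20],z))*1000).round(1)
for n,q,z in [('red back top',(533,183),.062),('jaw face back',(626,170),.06),('jaw face front far',(703,190),.06),('red front near',(574,209),.062)]: print(n,f(q,z))
st=bot.get_state(); print(st['time_s'],(jig(st['tcp_pos'])*1000).round(1),st['force'],abs(st['qvel']).max())
E
```

```text
red back top [-38.9 -73.2  62. ]
jaw face back [-42.9 -42.3  60. ]
jaw face front far [-36.2 -15.9  60. ]
red front near [-30.  -59.2  62. ]
17.75 [  0.3 -83.9  48.6] [ -0.39509404 -17.68302438   5.46911914] 0.0014440229688740468
```

```bash
python3 -c "
from rig import bot
print(bot.hand_in())"
```

```text
the job is handed in; nothing more can be done
None
```

I handed the job in with the cover upright (about 1.57 rad), one shim added beside shim0, and the fingers pushing the red plate with about 18 N. That clamps the two-shim stack against the stop at about 18 mm of jaw travel. The hand-in returned no verdict, and while folding the cover its edge caught under the gripper with about 47 N on the wrist, which would break the 40 N limit if it counts as gripper-body contact.

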